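# Swing the funnel over the flask and clamp it

## Task

On the filling stand, push the swing arm round with a fingertip until its funnel hangs centred over the mouth of the conical flask. Then, still just pushing, turn the clamp lever on top of the post clockwise (seen from above) as far as it goes, so that the arm is locked there. Nothing needs gripping or lifting: leave the flask, the other vessels and everything else on the bench standing where they are.

Things in the scene. Friction and masses are not known exactly. Their poses are not given: they have to be found in the camera images.
- stand: The filling stand, fixed to the bench: a grey foot (hub 110 mm across, 16 mm high) with three flat toes 8 mm high, each ending in a round pad 98 mm across; a steel post 22 mm thick rises from the hub. Origin on the post's axis at bench height; z up. The pads' centres lie 200 mm from the post axis, in the stand's own -x direction (swing_arm 0) and 0.9 rad to either side of it (swing_arm -0.9 and 0.9). One open vessel stands near the centre of each pad, in any order.
- swing_arm (a joint): Angle of the aluminium swing arm about the post, rad, limits -1.5 to 1.5; 0 is along the stand's -x axis, growing counter-clockwise seen from above. The arm is a level straight bar 14 mm wide and 20 mm high (190 to 210 mm above the bench), from the post out to 170 mm from its axis. Free to be pushed from either side, and stays where it is left (friction 0.22 N m, about 2 N at mid-length); it is built to pass over all the vessels, the tallest of which reaches 138 mm.
- funnel_tip (a point): Centre of the lower opening of the white funnel at the end of the swing arm: 200 mm from the post axis, 147 mm above the bench. The funnel's stem is 14 mm across, its rim 82 mm across at 222 mm above the bench.
- flask_mouth (a point): Centre of the open mouth of the conical flask: clear glass, loose, roughly 110 to 200 g, base 82 mm across tapering to a neck 43 mm across, opening about 38 mm, 130 mm high (mouth 138 mm above the bench). Stands on one of the pads.
- clamp_lever (a joint): Angle of the clamp lever on top of the post, rad: grows as it is pushed clockwise seen from above; the fully clamped stop is at 1.7; loose at 0 to 0.3. At 0 the lever points 50 degrees counter-clockwise of the stand's +x axis, at the stop 47 degrees clockwise of it, so it always lies on the side of the post away from the vessels. Moves with light friction (0.08 N m), stays where left.
- lever_end (a point): Centre of the black ball (22 mm across) at the end of the clamp lever, 80 mm from the post axis, 254 mm above the bench. The lever is a level round steel bar 12 mm thick between a hub 32 mm across on the post and the ball; 44 mm of free height lie between the swing arm's top face and the bar's height.
- beaker: Straight glass beaker, 72 mm across, 100 mm high, loose, on another pad; origin at the centre of its underside. To be left alone.
- widejar: White plastic open wide-mouth bottle, 68 mm across, 110 mm high, loose, on another pad; origin at the centre of its underside. To be left alone.
- stopper: Black rubber stopper, 32 mm across, 32 mm high, standing on the bench between two pads. Leave alone.
- dark_bottle: Closed grey bottle with black cap, 60 mm across, 135 mm high. Leave alone.
- small_bottle: Closed amber bottle, 48 mm across, 100 mm high. Leave alone.
- white_jar: Closed white jar, 80 mm across, 85 mm high. Leave alone.
- dish: Clear closed culture dish, 94 mm across, 18 mm high. Leave alone.
- brush: Bench brush 180 mm long lying on the bench. Leave alone.
- flask: The same conical flask; origin at the centre of its underside.

How it is judged:
By the outcome, as a careful person would: the job done as asked, in the order asked, and still so for the second after the job is handed in, with the robot touching nothing.
It also fails if it takes over 58 s, if anything falls off the work surface, if the arm or the gripper's body presses on something with over 40 N, if the wrist force passes 120 N, or if a joint passes its speed limit or range.

## Robot

A 7-joint arm with a two-finger parallel gripper is mounted at the origin on the work surface. World frame = base frame: x ahead of the robot, y to its left, z up, the work surface at z = 0. Lengths are in m, angles in rad, forces in N, time in s.
With the tool pointing down it reaches from about 0.425 to 0.875 m from the base axis. Payload 9.9 kg.
Tool frame: the origin (TCP) lies midway between the tips of the shut fingers; the grasp point (between the pads) lies 19 mm behind it; z points along the fingers, y is the direction in which the jaws open and shut (so a half turn about z gives the same grasp; the last joint's range is limited). The gripper opens to 85 mm and grips with 20 to 120 N. Pads are 22 mm wide; open, the fingers measure 114 mm over their backs; the gripper's body (76 mm by 85 mm) begins 54 mm behind the grasp point. The pads swing forward as they close: fully open they stand 13 mm farther back than shut.
Start: joints at [-1.2, 0.576, 0.025, 1.437, -0.015, 1.129, -0.057], TCP at [0.297, 0.606, 0.231] pointing down, gripper open.
Joint ranges: [-2.76, 2.76], [-0.34, 2.15], [-1.52, 1.57], [0.19, 2.46], [-1.09, 4.23], [0.17, 1.99], [-2.82, 2.82]. Speed limits (rad/s): [2.22, 2.22, 3.01, 3.01, 3.14, 3.14, 3.14].

## Interface

Orientations are given as a unit quaternion [w, x, y, z].
In Python, from plant import env gives the robot as it stands.
- The arm moves only by the tool drive_tool, never from a script. Its argument "targets" is a list that holds one entry, the list of rows, each a list of 5 numbers: the closure, from -1 (fully open) to 1 (shut), so that 0 is half open, then the shift along the tool's x, y, z in cm, then the turn about the tool's z in degrees. A call has 1 to 5 rows; each row is the pose to reach, as a shift and turn from the pose commanded when the call began, along the tool's axes at that moment; what a row does not reach only later rows make up. A row lasts 1/10 s, in which the tool goes at most 50 mm and 8.59 degrees, less where a joint would pass 70% of its speed; a pose out of reach is approached as far as the arm can. A call with a gripper value outside its range is refused whole. The fingers move at their own pace and stop on an object; "squeeze" is the grip in N (left out, the last holds). Time passes only in rows, so rows that repeat a pose let the fingers close. It gives the time, the measured TCP pose, the force and the opening at its end, in the units of the state.
- env.get_obs(): the state, without advancing time (a new reading comes with each control period).
- env.read_camera(name): name is "scene" or "top" or "wrist"; returns a dict with "image" (384x512x3 uint8, red, green, blue), "fov_y" (degrees; the focal length in pixels is half the picture's height over the tangent of half this angle, whatever the lens; pixels are square), "cx", "cy" (the principal point, pixels), "eye" and "orientation" of the camera in the world. Camera axes: x right, y down, z forward; pixel columns grow to the right and rows downward; lengths in m; the calibration is good to about 2 mm. A picture is of the moment at which its call begins. There is no depth.
- env.close_job(): hands the job in, once; it reports no verdict.
The state is a dict: "t": time; "joints": joint angles; "qd": joint speeds; "joint_torque": joint torques, N m; "eef_pos": TCP position; "tool_rot": TCP orientation; "force": force on the tool from outside, world axes, zero at the start; "ft_torque": the same for the moment, N m; "grip_width": finger opening in m.
Only numpy, scipy, OpenCV 4.12 (cv2) and the standard library are available. Lean on these libraries where they do the work, as an engineer would, in place of code of your own. Each camera call takes 0.05 s, during which the arm holds its last target.

## Working session

There is one attempt and no reset: what is moved stays moved. The work goes in short steps, Python scripts to look and compute and a tool call to move; the robot and the scene stay as the last step left them, time stands still between calls to the robot, and variables do not carry over. Pictures are saved under pics/ and viewed, and the job is handed in when it is done.

Besides the shell and the picture viewer there is one more tool, called after ">>>" in YAML: its name, and indented under it one key for each argument. drive_tool: Moves the arm, as the interface text tells. Its arguments: {"type":"object","properties":{"targets":{"type":"array"},"squeeze":{"type":"number"}},"required":["targets"]}

```bash
mkdir -p pics; ls; python3 - <<'E'
from plant import env
import cv2
o=env.get_obs()
for k in o: print(k,o[k])
for n in ["scene","top","wrist"]:
    c=env.read_camera(n); cv2.imwrite(f"pics/{n}0.png",cv2.cvtColor(c["image"],cv2.COLOR_RGB2BGR))
    print(n,{k:c[k] for k in c if k!="image"})
E
```

```text
pics
t 0.0
joints [-1.19977689  0.57653547  0.02480903  1.43793077 -0.01502211  1.12897098
 -0.05650842]
qd [-0.00206258 -0.00121014  0.00071297  0.00299376  0.00090537  0.00029121
 -0.00121171]
joint_torque [-1.44612757e-03 -7.65767455e+01  2.25034006e+00 -2.85965377e+01
  1.54478982e-02  1.25947525e-02 -3.28089300e-05]
eef_pos [0.29629747 0.60598436 0.23043155]
tool_rot [-1.63751210e-04  2.25432544e-01  9.74258425e-01 -8.14255113e-04]
force [-0.78003882 -0.00349992 -0.89291891]
ft_torque [ 0.03942397  0.03937015 -0.0289311 ]
grip_width 0.08525682409119519
scene {'fov_y': 51.91948145058953, 'cx': 251.40129676660493, 'cy': 193.44244375849578, 'eye': array([ 0.99778191, -0.3312876 ,  1.04104229]), 'orientation': array([-0.25668055,  0.85583744,  0.43129262, -0.1250762 ])}
top {'fov_y': 49.72413136394433, 'cx': 259.51417648942754, 'cy': 185.86772120304587, 'eye': array([0.4176199 , 0.04062505, 1.295724  ]), 'orientation': array([-0.01895631,  0.71337503, -0.69947095,  0.03843326])}
wrist {'fov_y': 58.86449507774862, 'cx': 246.6055668467882, 'cy': 192.48272222492594, 'eye': array([0.23597507, 0.63524942, 0.37304437]), 'orientation': array([0.11561575, 0.84024293, 0.52491649, 0.07132666])}
```

View pics/scene0.png

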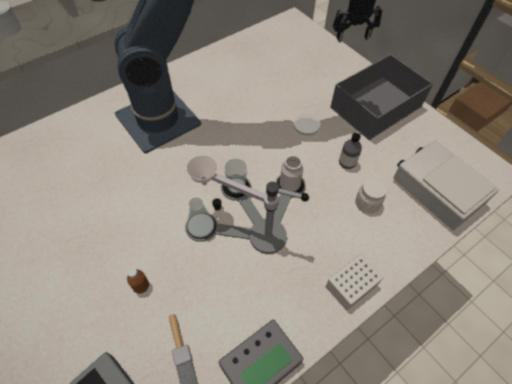

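View pics/top0.png

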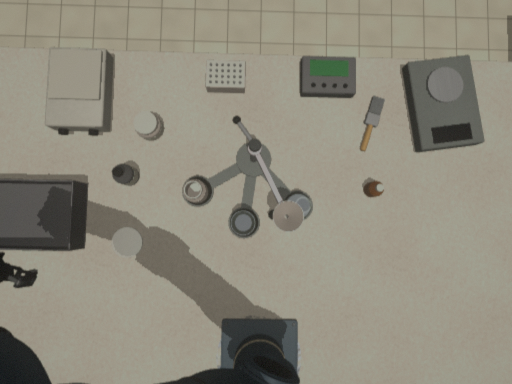

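View pics/wrist0.png

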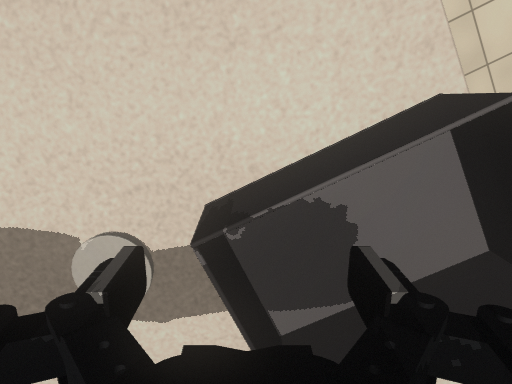

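```bash
python3 - <<'E'
import cv2
a=cv2.imread("pics/top0.png")[105:250,165:335]; cv2.imwrite("pics/top0z.png",cv2.resize(a,None,fx=4.5,fy=4,interpolation=cv2.INTER_CUBIC)[:, :] if 0 else cv2.resize(a,None,fx=4,fy=4,interpolation=cv2.INTER_CUBIC))
a=cv2.imread("pics/scene0.png")[130:260,170:330]; cv2.imwrite("pics/scene0z.png",cv2.resize(a,None,fx=4,fy=4,interpolation=cv2.INTER_CUBIC))
E
```

```text
(no output)
```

View pics/top0z.png

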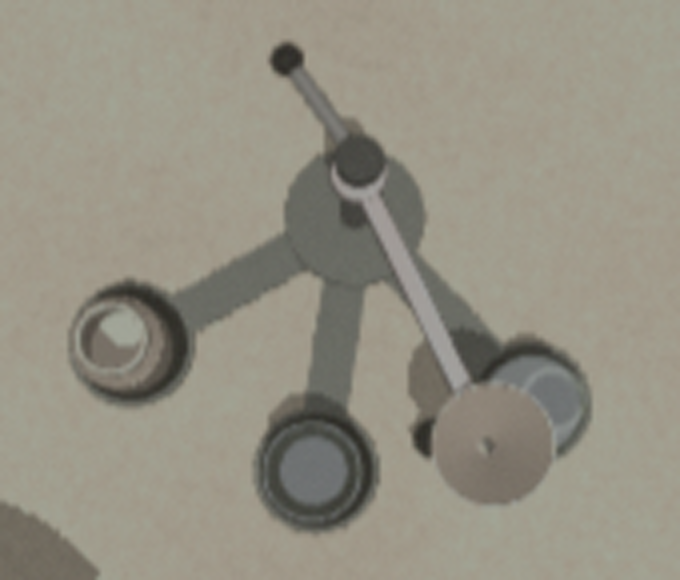

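View pics/scene0z.png

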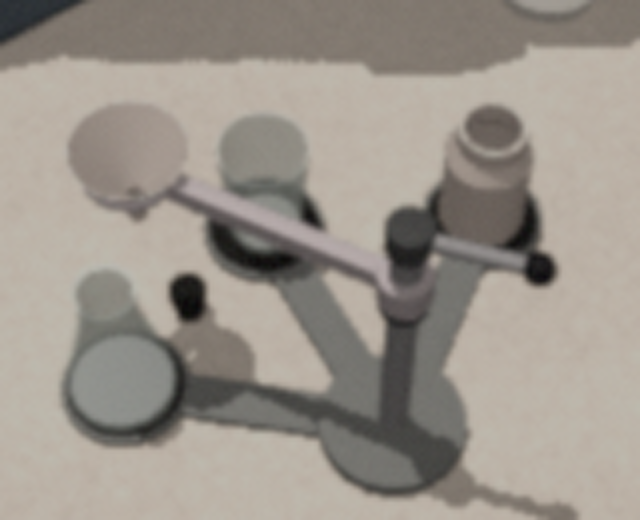

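```bash
cat > h.py <<'E'
import numpy as np, cv2
from scipy.spatial.transform import Rotation as R
def rot(q): return R.from_quat([q[1],q[2],q[3],q[0]])
def ray(c,px):
    f=192/np.tan(np.radians(c["fov_y"]/2)); d=np.array([(px[0]-c["cx"])/f,(px[1]-c["cy"])/f,1])
    return np.array(c["eye"]),rot(c["orientation"]).apply(d)
def onz(c,px,z):
    e,d=ray(c,px); return e+d*(z-e[2])/d[2]
def proj(c,p):
    f=192/np.tan(np.radians(c["fov_y"]/2)); q=rot(c["orientation"]).inv().apply(np.array(p)-c["eye"])
    return np.array([q[0]/q[2]*f+c["cx"],q[1]/q[2]*f+c["cy"]])
def tri(c1,p1,c2,p2):
    e1,d1=ray(c1,p1);e2,d2=ray(c2,p2)
    A=np.c_[d1,-d2]; s=np.linalg.lstsq(A,e2-e1,rcond=None)[0]
    a=e1+d1*s[0];b=e2+d2*s[1]; return (a+b)/2,np.linalg.norm(a-b)
E
python3 - <<'E'
from plant import env
from h import *
import pickle
t=env.read_camera("top");s=env.read_camera("scene");pickle.dump((t,s),open("cams.pkl","wb"))
T=lambda u,v:(165+(u+.5)/4-.5,105+(v+.5)/4-.5)
S=lambda u,v:(170+(u+.5)/4-.5,130+(v+.5)/4-.5)
np.set_printoptions(precision=4,suppress=True)
for n,tp,sp,z in [("foot hub",(355,216),(393,422),.016),("lever ball",(287,59),(541,268),.254),("lever hub",(358,160),(411,225),.265),
 ("funnel rim",(493,443),(128,153),.222),("flaskmouth",(557,399),(105,293),.138),("padjar",(130,342),(483,220),.008),("padbk",(315,469),(265,228),.008),("padfl",(530,397),(125,387),.008),("stopper",(428,437),(187,283),.032)]:
    a=onz(t,T(*tp),z);b=onz(s,S(*sp),z);print(n,a[:2],b[:2],*tri(t,T(*tp),s,S(*sp)))
E
```

```text
foot hub [0.6068 0.027 ] [0.6089 0.0269] [0.6076 0.0274 0.0132] 0.0010503128299108328
lever ball [0.6717 0.0749] [0.6708 0.0773] [0.6715 0.0754 0.2566] 0.0013488692589610522
lever hub [0.6056 0.0285] [0.6063 0.0291] [0.6059 0.0289 0.2647] 0.0009575158861420089
funnel rim [ 0.4301 -0.0631] [ 0.4318 -0.0635] [ 0.4303 -0.0631  0.2201] 0.0004939200829824044
flaskmouth [ 0.4627 -0.1157] [ 0.4636 -0.1121] [ 0.4636 -0.114   0.1396] 0.0036278101410190614
padjar [0.5055 0.1995] [0.5068 0.1976] [0.5055 0.1996 0.0048] 0.000748511874616128
padbk [0.41  0.054] [0.4104 0.0537] [0.41   0.054  0.0072] 1.3793645393157343e-05
padfl [ 0.4689 -0.1122] [ 0.465  -0.1124] [ 0.4682 -0.1125  0.0129] 0.002160791183078082
stopper [ 0.436  -0.0318] [ 0.4301 -0.0318] [ 0.4351 -0.0327  0.0393] 0.003091906057693985
```

>>> drive_tool:
  targets:
    - [[1,-4,-4,0,8],[1,-8,-8,0,16],[1,-11,-11.5,0,24],[1,-14,-15,0,28],[1,-17.5,-18.5,0,28]]
  squeeze: 40

```text
t: 0.75
eef_pos: [0.3708, 0.3659, 0.2313]
tool_rot: [-0.0, 0.455, 0.89, 0.0]
force: [1.5, 0.2, -0.3]
grip_width: 0.0127
```

```bash
cat >> h.py <<'E'
def togo(o,goal,xang=None):
    r=rot(o["tool_rot"]); d=r.inv().apply(np.array(goal)-o["eef_pos"])*100
    x=r.apply([1,0,0]); a=np.degrees(np.arctan2(x[1],x[0]))
    print("t",round(o["t"],2),"eef",np.round(o["eef_pos"],4),"xang",round(a,1),"shift cm",np.round(d,2),"turn",None if xang is None else round((a-xang+180)%360-180,1),"F",np.round(o["force"],1),"w",round(o["grip_width"],4))
E
python3 -c "
from plant import env
from h import *
togo(env.get_obs(),[.477,.029,.23],126)"
```

```text
t 0.75 eef [0.3708 0.3659 0.2313] xang 125.8 shift cm [-33.53 -11.11   0.13] turn -0.2 F [ 1.5  0.2 -0.3] w 0.0127
```

>>> drive_tool:
  targets:
    - [[1,-4.5,-1.5,0,0],[1,-9,-3,0,0],[1,-13.5,-4.5,0,0],[1,-18,-6,0,0],[1,-22.5,-7.5,0,0]]

```text
t: 1.25
eef_pos: [0.4425, 0.1399, 0.2316]
tool_rot: [0.0, 0.454, 0.891, 0.0]
force: [2.4, 0.6, 0.4]
grip_width: -0.0003
```

```bash
python3 -c "
from plant import env
from h import *
togo(env.get_obs(),[.477,.029,.175],126)"
```

```text
t 1.25 eef [0.4425 0.1399 0.2316] xang 126.0 shift cm [-11.    -3.73   5.65] turn -0.0 F [2.4 0.6 0.4] w -0.0003
```

>>> drive_tool:
  targets:
    - [[1,-4,-1.5,1,0],[1,-8,-3,3,0],[1,-10.5,-3.7,5.6,0],[1,-10.5,-3.7,5.6,0],[1,-10.5,-3.7,5.6,0]]

```text
t: 1.75
eef_pos: [0.4737, 0.0346, 0.175]
tool_rot: [-0.001, 0.455, 0.89, -0.0]
force: [0.6, 0.9, -0.4]
grip_width: 0.0002
```

```bash
python3 - <<'E'
from plant import env
from h import *
P=np.array([.607,.0285])
o=env.get_obs()
for th in (.478,.6,.779):
  u=np.array([-np.cos(th),-np.sin(th)]); n=np.array([np.sin(th),-np.cos(th)])
  g=P+.115*u-n*(.007+.011); togo(o,[*g,.175],180-54)
c=env.read_camera("wrist"); cv2.imwrite("pics/w1.png",cv2.cvtColor(c["image"],cv2.COLOR_RGB2BGR))
E
```

```text
t 1.75 eef [0.4737 0.0346 0.175 ] xang 125.9 shift cm [-4.83 -0.66 -0.  ] turn -0.1 F [ 0.6  0.9 -0.4] w 0.0002
t 1.75 eef [0.4737 0.0346 0.175 ] xang 125.9 shift cm [-6.21 -1.   -0.  ] turn -0.1 F [ 0.6  0.9 -0.4] w 0.0002
t 1.75 eef [0.4737 0.0346 0.175 ] xang 125.9 shift cm [-8.28 -1.19 -0.  ] turn -0.1 F [ 0.6  0.9 -0.4] w 0.0002
```

View pics/w1.png

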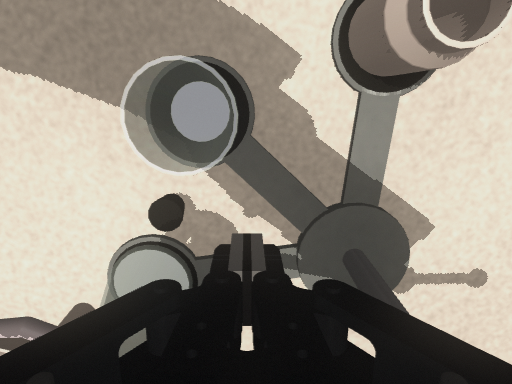

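>>> drive_tool:
  targets:
    - [[1,-3,-0.5,0,0],[1,-4.5,-0.7,0,0],[1,-5.5,-0.9,0,0],[1,-6.5,-1,0,0],[1,-7.3,-1.1,0,0]]

```text
t: 2.3
eef_pos: [0.5083, -0.0298, 0.1757]
tool_rot: [0.0, 0.454, 0.891, 0.0]
force: [-0.5, 2.6, 0.9]
grip_width: -0.0
```

>>> drive_tool:
  targets:
    - [[1,0,0,0,0],[1,0,0,0,0]]

```text
t: 2.5
eef_pos: [0.5077, -0.0305, 0.1752]
tool_rot: [-0.0, 0.454, 0.891, -0.0]
force: [-0.5, -0.3, 0.5]
grip_width: 0.0
```

```bash
python3 - <<'E'
from plant import env
from h import *
togo(env.get_obs(),[.5,0,.175],126)
for n in ("top","scene"):
  c=env.read_camera(n); im=cv2.cvtColor(c["image"],cv2.COLOR_RGB2BGR)
  im=im[105:250,165:335] if n=="top" else im[130:260,170:330]
  cv2.imwrite(f"pics/{n}2z.png",cv2.resize(im,None,fx=4,fy=4,interpolation=cv2.INTER_CUBIC))
E
```

```text
t 2.5 eef [ 0.5077 -0.0305  0.1752] xang 125.9 shift cm [2.93 1.17 0.02] turn -0.1 F [-0.5 -0.3  0.5] w 0.0
```

View pics/top2z.png

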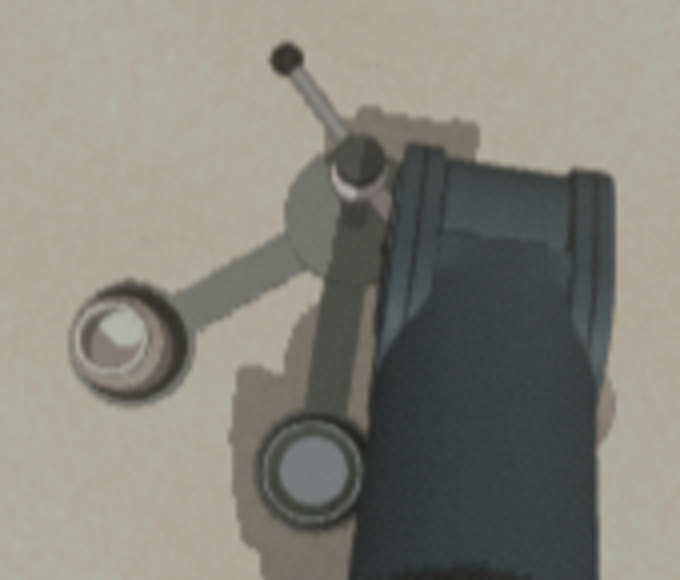

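View pics/scene2z.png

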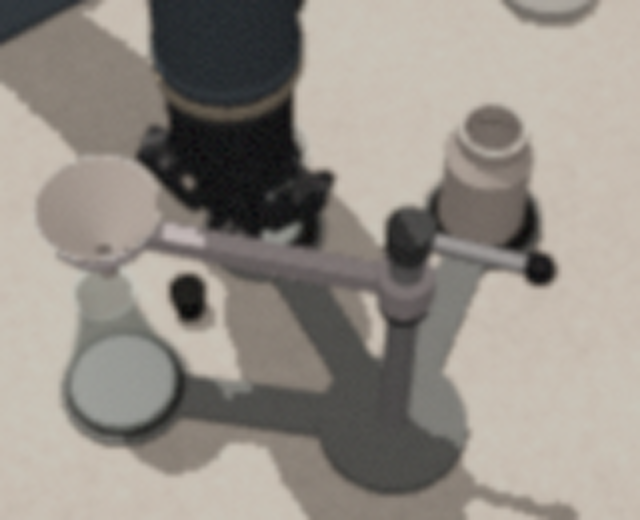

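```bash
cat > m.py <<'E'
from plant import env
from h import *
import sys
# white funnel rim by colour mask & ellipse
P=np.array([.607,.0285])
c=env.read_camera("scene"); im=c["image"]
def pt(u,v): return (170+(u+.5)/4-.5,130+(v+.5)/4-.5)
hsv=cv2.cvtColor(im,cv2.COLOR_RGB2HSV)
E
python3 - <<'E'
import pickle
from h import *
t,s=pickle.load(open("cams.pkl","rb"))
P=np.array([.607,.0285])
S=lambda u,v:(170+(u+.5)/4-.5,130+(v+.5)/4-.5)
for uv in [(128,153),(98,211)]:
  a=onz(s,S(*uv),.222)[:2]-P; print(a+P,np.hypot(*a),np.arctan2(-a[1],-a[0]))
# predicted rim centre pixel & tip pixel at target .779, plus mouth
for th in (.66,.70,.74,.779):
  u=np.array([-np.cos(th),-np.sin(th)])
  f=lambda z:(proj(s,[*(P+.2*u),z])-[170,130]+.5)*4-.5
  print(th,f(.222),f(.147))
E
```

```text
[ 0.43176077 -0.06349119] 0.19791706971530945 0.4834049377814275
[ 0.45907691 -0.10344521] 0.19821901791296853 0.7283693506897695
0.66 [102.01708712 193.37659593] [114.46050539 257.76410272]
0.7 [ 97.91609238 203.34175224] [110.65183502 267.39794972]
0.74 [ 94.26499523 213.48990322] [107.26917559 277.20356799]
0.779 [ 91.14917122 223.54823357] [104.39110135 286.91729547]
```

>>> drive_tool:
  targets:
    - [[1,-0.2,0,0,0],[1,-0.4,0,0,0],[1,-0.5,0,0,0],[1,-0.5,0,0,0]]

```text
t: 3.0
eef_pos: [0.5109, -0.0346, 0.1753]
tool_rot: [-0.0, 0.454, 0.891, 0.0]
force: [0.2, 1.6, 0.8]
grip_width: 0.0002
```

```bash
python3 - <<'E'
from plant import env
from h import *
togo(env.get_obs(),[.5,0,.175],126)
c=env.read_camera("scene"); im=cv2.cvtColor(c["image"],cv2.COLOR_RGB2BGR)
im=im[150:240,170:270]
cv2.imwrite("pics/s3z.png",cv2.resize(im,None,fx=6,fy=6,interpolation=cv2.INTER_CUBIC))
E
```

```text
t 3.0 eef [ 0.5109 -0.0346  0.1753] xang 125.9 shift cm [3.44 1.15 0.03] turn -0.1 F [0.2 1.6 0.8] w 0.0002
```

View pics/s3z.png

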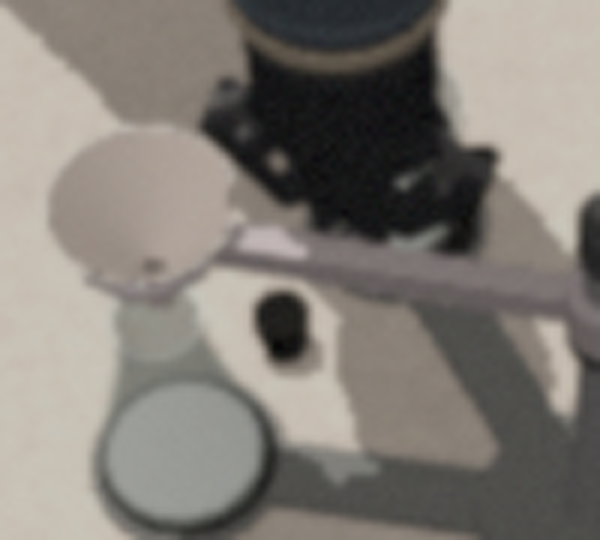

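>>> drive_tool:
  targets:
    - [[1,3,0.5,0,0],[1,8,1,-1,0],[1,13,1.5,-4,0],[1,18,2,-6,0],[1,22,2,-6,0]]

```text
t: 3.55
eef_pos: [0.4, 0.1542, 0.237]
tool_rot: [0.001, 0.455, 0.89, 0.002]
force: [1.1, 1.3, 0.0]
grip_width: 0.0002
```

```bash
cat > look.py <<'E'
import sys
from plant import env
from h import *
import pickle
n=sys.argv[1]
t=env.read_camera("top");s=env.read_camera("scene");pickle.dump((t,s),open("cams.pkl","wb"))
a=cv2.resize(cv2.cvtColor(t["image"],cv2.COLOR_RGB2BGR)[130:240,235:335],None,fx=5,fy=5,interpolation=cv2.INTER_CUBIC)
b=cv2.resize(cv2.cvtColor(s["image"],cv2.COLOR_RGB2BGR)[150:240,170:270],None,fx=6,fy=6,interpolation=cv2.INTER_CUBIC)
cv2.imwrite(f"pics/t{n}.png",a);cv2.imwrite(f"pics/s{n}.png",b)
togo(env.get_obs(),[.5,0,.175],126)
E
python3 look.py 4
```

```text
t 3.65 eef [0.3967 0.1583 0.2359] xang 126.5 shift cm [-18.88  -1.11   6.05] turn 0.5 F [ 0.  -0.5  0.5] w 0.0002
```

View pics/t4.png

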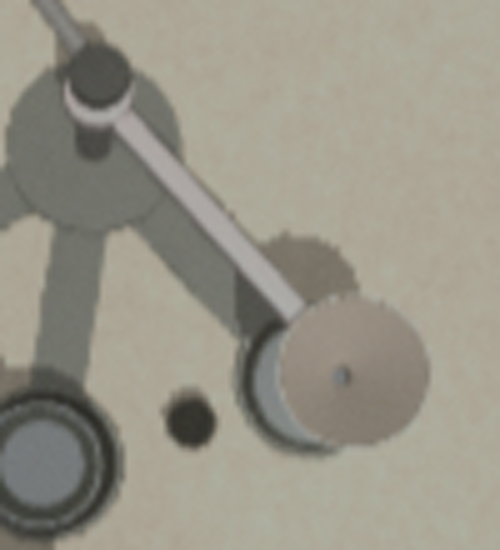

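View pics/s4.png

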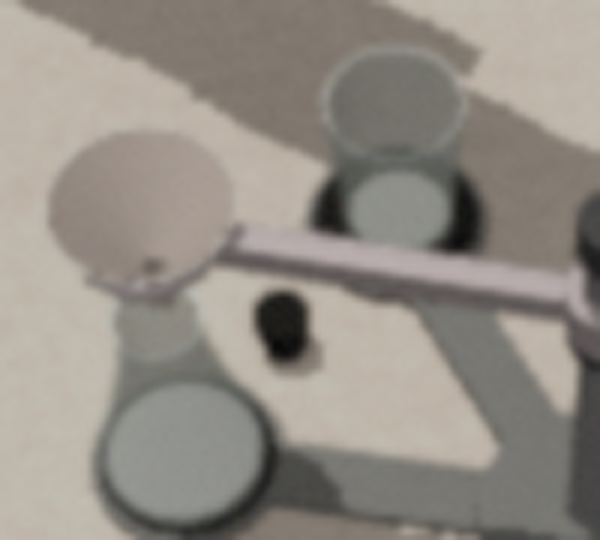

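```bash
python3 - <<'E'
import pickle
from h import *
t,s=pickle.load(open("cams.pkl","rb"))
P=np.array([.607,.0285])
S=lambda u,v:(170+(u+.5)/6-.5,150+(v+.5)/6-.5)
T=lambda u,v:(235+(u+.5)/5-.5,130+(v+.5)/5-.5)
# rim by mask/ellipse on top image
for nm,c,px,z in [("rim",t,T(354,369),.222),("rim",s,S(142,209),.222),("tip/hole bottom",t,T(343,375),.147),("mouth",s,S(155.5,319.5),.138),("mouth0",s,(170+104.5/4-.5,130+294/4-.5),.138)]:
  a=onz(c,px,z)[:2]; d=a-P; print(nm,a,np.hypot(*d),np.arctan2(-d[1],-d[0]))
# predicted contour: rim for th
g=np.linspace(0,2*np.pi,60)
for th in (.74,.755,.77,.785):
  u=np.array([-np.cos(th),-np.sin(th)])*.2+P
  q=np.array([proj(s,[u[0]+.041*np.cos(k),u[1]+.041*np.sin(k),.222]) for k in g]);q=(q-[170,150]+.5)*6-.5
  r=np.array([proj(t,[u[0]+.041*np.cos(k),u[1]+.041*np.sin(k),.222]) for k in g]);r=(r-[235,130]+.5)*5-.5
  print(th,"scene",q.min(0),q.max(0),"top",r.min(0),r.max(0))
E
```

```text
rim [ 0.46205043 -0.1083519 ] 0.1993459811974175 0.7566707018883619
rim [ 0.46308505 -0.10854701] 0.19872945568907796 0.7609586614361572
tip/hole bottom [ 0.46169701 -0.11265172] 0.202575335097511 0.7709073112356957
mouth [ 0.4629361  -0.11279725] 0.2017902877584868 0.775703224355564
mouth0 [ 0.46358279 -0.11280866] 0.20133711348091515 0.7779927727302495
0.74 scene [ 43.49791291 122.11575716] [239.37039912 282.56396522] top [271.46205276 295.57257682] [428.59230302 453.28681865]
0.755 scene [ 41.45755319 127.63873391] [237.65479767 288.60946186] top [275.73732185 291.76107968] [432.82614584 449.41887669]
0.77 scene [ 39.51463077 133.19465827] [236.03820909 294.69185029] top [279.95238828 287.88733452] [436.99965728 445.48805717]
0.785 scene [ 37.67004092 138.78249922] [234.52146528 300.81001703] top [284.10632063 283.95227128] [441.11191554 441.49530394]
```

>>> drive_tool:
  targets:
    - [[1,-4,0,0,0],[1,-9,-0.5,2,0],[1,-14,-1,5,0],[1,-18,-1.5,6,0],[1,-20,-2,6,0]]

```text
t: 4.15
eef_pos: [0.5013, -0.0254, 0.1732]
tool_rot: [-0.0, 0.456, 0.89, -0.001]
force: [-0.4, 0.1, 0.9]
grip_width: -0.0003
```

```bash
python3 -c "
from plant import env
from h import *
togo(env.get_obs(),[.5124,-.0366,.175],126)"
```

```text
t 4.15 eef [ 0.5013 -0.0254  0.1732] xang 125.7 shift cm [-1.56  0.24 -0.18] turn -0.3 F [-0.4  0.1  0.9] w -0.0003
```

>>> drive_tool:
  targets:
    - [[1,-0.8,0,0,0],[1,-0.8,0,0,0],[1,-0.8,0,0,0]]

```text
t: 4.45
eef_pos: [0.5051, -0.0263, 0.1751]
tool_rot: [-0.0, 0.454, 0.891, 0.0]
force: [0.1, -0.3, -0.7]
grip_width: 0.0
```

```bash
python3 -c "
from plant import env
from h import *
togo(env.get_obs(),[.5124,-.0366,.175],126)"
```

```text
t 4.45 eef [ 0.5051 -0.0263  0.1751] xang 126.0 shift cm [-1.26 -0.02  0.01] turn -0.0 F [ 0.1 -0.3 -0.7] w 0.0
```

>>> drive_tool:
  targets:
    - [[1,-0.7,0,0,0],[1,-1.0,0,0,0],[1,-1.2,0,0,0],[1,-1.3,0,0,0],[1,-1.3,0,0,0]]

```text
t: 4.95
eef_pos: [0.5131, -0.0374, 0.1751]
tool_rot: [0.0, 0.454, 0.891, 0.0]
force: [0.8, 1.3, 0.3]
grip_width: -0.0001
```

>>> drive_tool:
  targets:
    - [[1,3,0.5,0,0],[1,8,1,-1,0],[1,13,1.5,-4,0],[1,18,2,-6,0],[1,22,2,-9,0]]

```text
t: 5.45
eef_pos: [0.4048, 0.1443, 0.2578]
tool_rot: [-0.0, 0.454, 0.891, -0.001]
force: [1.0, 0.9, 0.3]
grip_width: -0.0002
```

```bash
python3 look.py 5
```

```text
t 5.55 eef [0.4049 0.1481 0.2603] xang 126.4 shift cm [-17.57  -1.17   8.5 ] turn 0.4 F [ 0.5 -0.5 -0.1] w 0.0001
```

View pics/t5.png

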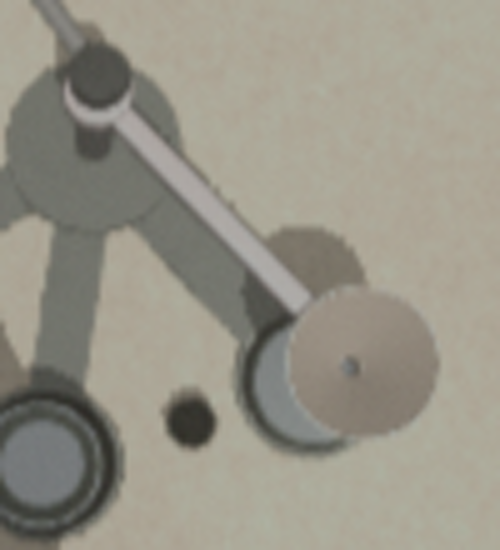

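View pics/s5.png

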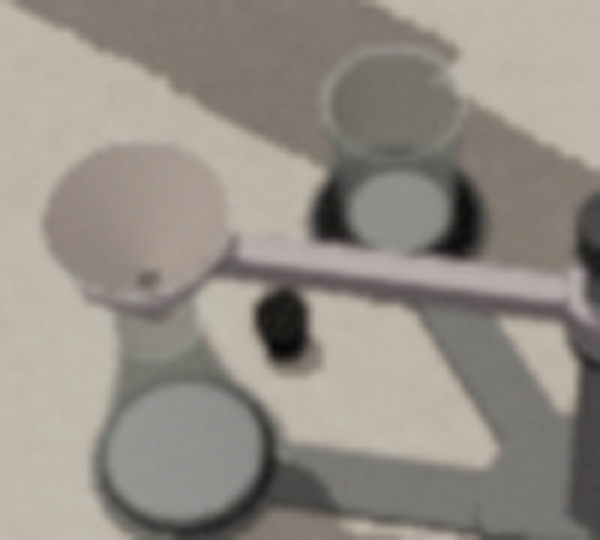

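```bash
python3 - <<'E'
from plant import env
from h import *
import pickle
c=env.read_camera("wrist"); pickle.dump(c,open("w5.pkl","wb"));cv2.imwrite("pics/w5.png",cv2.cvtColor(c["image"],cv2.COLOR_RGB2BGR))
print(c["eye"],proj(c,[.4632,-.1128,.138]))
E
```

```text
[0.3648208  0.20145713 0.40284506] [137.21379462 423.08307766]
```

View pics/w5.png

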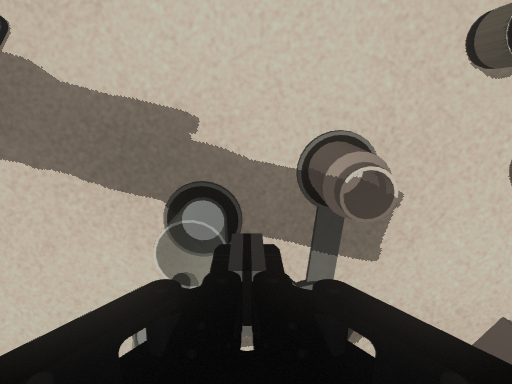

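```bash
python3 -c "
from plant import env
from h import *
togo(env.get_obs(),[.563,-.25,.28],126)"
```

```text
t 5.6 eef [0.4059 0.1455 0.259 ] xang 126.3 shift cm [-41.18 -10.71  -2.14] turn 0.3 F [ 1.  -0.9 -0.2] w 0.0
```

>>> drive_tool:
  targets:
    - [[1,-3,-1,-3,0],[1,-7.5,-2,-3,0],[1,-12,-3,-3,0],[1,-16.5,-4.2,-3,0],[1,-21,-5.5,-3,0]]

```text
t: 6.1
eef_pos: [0.4853, -0.0626, 0.2871]
tool_rot: [0.0, 0.455, 0.89, -0.0]
force: [1.3, 1.0, 0.3]
grip_width: -0.0001
```

>>> drive_tool:
  targets:
    - [[1,-4.5,-1.2,0,0],[1,-9,-2.4,0,0],[1,-13.5,-3.6,0,0],[1,-18,-4.8,0,0],[1,-20,-5.2,0,0]]

```text
t: 6.6
eef_pos: [0.5594, -0.2585, 0.2865]
tool_rot: [-0.0, 0.457, 0.889, -0.002]
force: [0.5, -0.1, 0.2]
grip_width: 0.0001
```

>>> drive_tool:
  targets:
    - [[1,0,0,2,0],[1,0,0,2,0]]

```text
t: 6.8
eef_pos: [0.5584, -0.2535, 0.2644]
tool_rot: [-0.003, 0.456, 0.89, -0.001]
force: [-0.2, 0.8, -1.4]
grip_width: -0.0001
```

```bash
python3 - <<'E'
from plant import env
from h import *
import pickle
togo(env.get_obs(),[.563,-.25,.28],126)
c=env.read_camera("wrist"); pickle.dump(c,open("w6.pkl","wb"));cv2.imwrite("pics/w6.png",cv2.cvtColor(c["image"],cv2.COLOR_RGB2BGR))
print(c["eye"],proj(c,[.4632,-.1128,.138]))
E
python3 look.py 6
```

```text
t 6.8 eef [ 0.5584 -0.2535  0.2644] xang 125.8 shift cm [ 0.02  0.57 -1.56] turn -0.2 F [-0.2  0.8 -1.4] w -0.0001
[ 0.52009437 -0.19924556  0.40717099] [254.54595441 -58.55390467]
t 6.95 eef [ 0.56   -0.2521  0.2677] xang 125.9 shift cm [23.93  9.93  9.27] turn -0.1 F [ 0.4 -0.3  1.1] w -0.0001
```

View pics/w6.png

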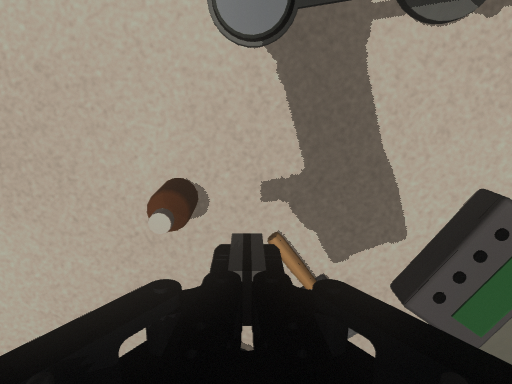

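>>> drive_tool:
  targets:
    - [[1,3.5,0,0,0],[1,7,0,0,0],[1,7,0,0,0],[1,7,0,0,0]]

```text
t: 7.35
eef_pos: [0.5196, -0.1944, 0.2688]
tool_rot: [0.001, 0.454, 0.891, 0.0]
force: [0.8, 0.3, 0.6]
grip_width: -0.0001
```

```bash
python3 - <<'E'
from plant import env
from h import *
import pickle
togo(env.get_obs(),[.563,-.25,.28],126)
c=env.read_camera("wrist"); pickle.dump(c,open("w7.pkl","wb"));cv2.imwrite("pics/w7.png",cv2.resize(cv2.cvtColor(c["image"],cv2.COLOR_RGB2BGR)[:200,150:400],None,fx=3,fy=3,interpolation=cv2.INTER_CUBIC))
print(c["eye"],proj(c,[.4632,-.1128,.138]))
E
```

```text
t 7.35 eef [ 0.5196 -0.1944  0.2688] xang 126.1 shift cm [-7.05  0.24 -1.11] turn 0.1 F [0.8 0.3 0.6] w -0.0001
[ 0.4799485  -0.14023197  0.41125535] [249.49310599  52.41503076]
```

View pics/w7.png

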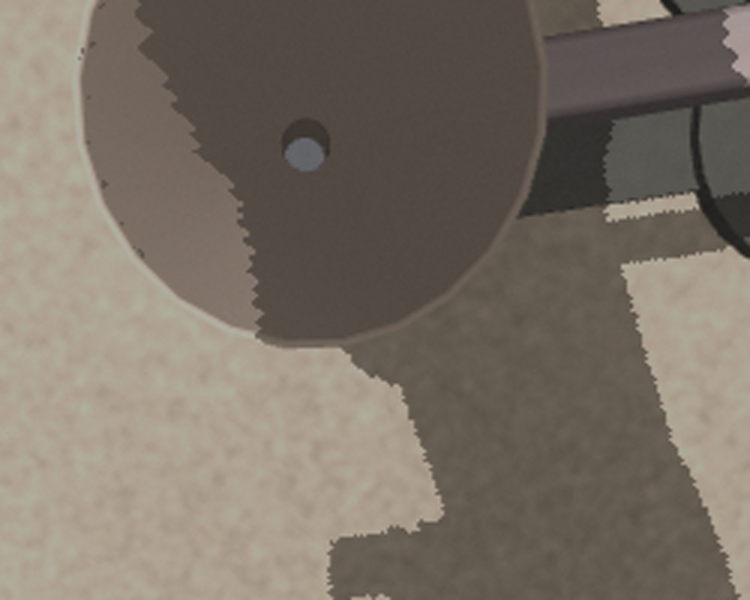

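View pics/s6.png

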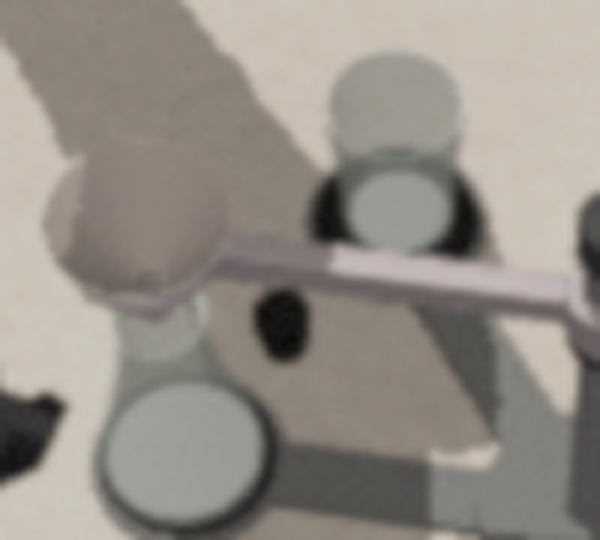

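```bash
python3 - <<'E'
import pickle
from h import *
c=pickle.load(open("w7.pkl","rb"));P=np.array([.607,.0285])
t,s=pickle.load(open("cams.pkl","rb"))
W=lambda u,v:(150+(u+.5)/3-.5,(v+.5)/3-.5)
S=lambda u,v:(170+(u+.5)/6-.5,150+(v+.5)/6-.5)
T=lambda u,v:(235+(u+.5)/5-.5,130+(v+.5)/5-.5)
for nm,cc,px,z in [("tip w",c,W(305,154),.147),("tip w",c,W(305,145),.155),("rim t",t,T(363.5,362),.222),("rim s",s,S(136,222),.222),("tip t",t,T(351,367),.147)]:
  a=onz(cc,px,z)[:2]; d=a-P; print(nm,a,np.hypot(*d),np.arctan2(-d[1],-d[0]))
g=np.linspace(0,2*np.pi,80)
for th in (.76,.78,.80):
  u=np.array([-np.cos(th),-np.sin(th)])*.2+P
  q=np.array([proj(c,[u[0]+.041*np.cos(k),u[1]+.041*np.sin(k),.222]) for k in g]);q=(q-[150,0]+.5)*3-.5
  print(th,q.min(0),q.max(0),(proj(c,[*u,.147])-[150,0]+.5)*3-.5)
E
```

```text
tip w [ 0.46426355 -0.11215276] 0.20039184762741621 0.7780455414553274
tip w [ 0.46358411 -0.11143115] 0.2003717683886557 0.7731002826095423
rim t [ 0.46578899 -0.11327605] 0.20010246763325257 0.7873948481054306
rim s [ 0.46720245 -0.11406682] 0.1996713649646322 0.7952052591972022
tip t [ 0.46623364 -0.11707262] 0.2025007538761826 0.8021818142942451
0.76 [  68.15343558 -210.8006363 ] [554.05210904 323.12506588] [304.58304427 137.71511868]
0.78 [  72.82709242 -181.65684617] [555.72409713 345.67503573] [306.84537516 155.46745244]
0.8 [  77.90272888 -152.98081553] [557.8447053  367.89781966] [309.41528688 173.01277195]
```

```bash
python3 - <<'E'
import cv2,numpy as np,pickle
t,s=pickle.load(open("cams.pkl","rb"))
a=cv2.imread("pics/scene0.png")[190:245,180:225]; b=cv2.cvtColor(s["image"],cv2.COLOR_RGB2BGR)[190:245,180:225]
o=[]
for i in (a,b):
    i=cv2.resize(i,None,fx=8,fy=8,interpolation=cv2.INTER_CUBIC); i=cv2.normalize(i,None,0,255,cv2.NORM_MINMAX)
    l=cv2.createCLAHE(3,(4,4)); o.append(cv2.merge([l.apply(k) for k in cv2.split(i)]))
cv2.imwrite("pics/cmp.png",np.hstack(o))
a=cv2.imread("pics/top0.png")[175:235,275:325];i=cv2.resize(a,None,fx=9,fy=9,interpolation=cv2.INTER_CUBIC);l=cv2.createCLAHE(3,(4,4));cv2.imwrite("pics/cmpt.png",cv2.merge([l.apply(k) for k in cv2.split(i)]))
E
```

```text
(no output)
```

View pics/cmp.png

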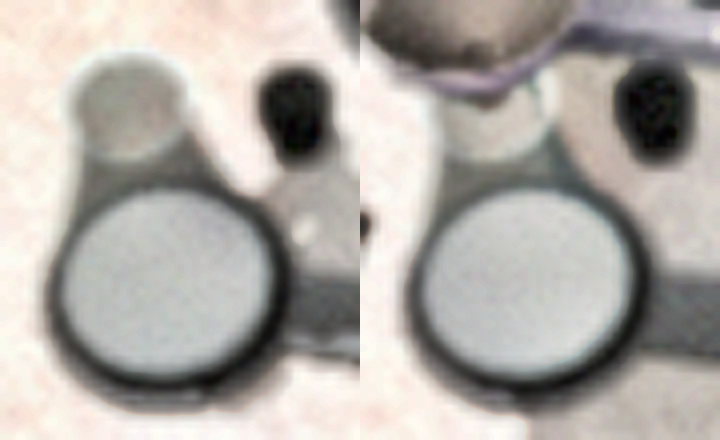

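View pics/cmpt.png

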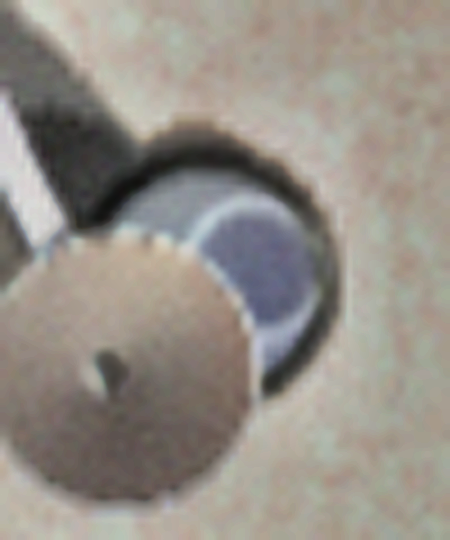

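```bash
python3 - <<'E'
import pickle
from h import *
t,s=pickle.load(open("cams.pkl","rb"));P=np.array([.607,.0285])
for nm,c,px,z in [("mouth s",s,(195.4,202.8),.138),("base s",s,(200.4,224.9),.008),("base s",s,(200.4,224.9),.012),("mouth t",t,(302.7,203.6),.138)]:
  a=onz(c,px,z)[:2]; d=a-P; print(nm,a,np.hypot(*d),np.arctan2(-d[1],-d[0]))
g=np.linspace(0,2*np.pi,80)
for th in (.76,.78,.80):
  u=np.array([-np.cos(th),-np.sin(th)])*.201+P
  e=lambda c,r,z,o,k:(lambda q:(q.min(0).round(),q.max(0).round()))((np.array([proj(c,[u[0]+r*np.cos(j),u[1]+r*np.sin(j),z]) for j in g])-o+.5)*k-.5)
  print(th,"s mouth",e(s,.0215,.138,[180,190],8),"s base",e(s,.041,.008,[180,190],8),"t mouth",e(t,.0215,.138,[275,175],9),"tbase",e(t,.041,.01,[275,175],9))
E
```

```text
mouth s [ 0.46268717 -0.11295728] 0.20208006409181065 0.7754060224126312
base s [ 0.4600157  -0.11085315] 0.2025430413362444 0.7587535689946479
base s [ 0.46209796 -0.11170668] 0.20162964524713942 0.768931008391472
mouth t [ 0.46481675 -0.11241866] 0.20018528203229163 0.7809312914839347
0.76 s mouth (array([68., 45.]), array([196., 153.])) s base (array([ 60., 189.]), array([281., 383.])) t mouth (array([176., 204.]), array([314., 342.])) tbase (array([ 79., 167.]), array([315., 405.]))
0.78 s mouth (array([65., 55.]), array([193., 164.])) s base (array([ 57., 198.]), array([279., 393.])) t mouth (array([186., 195.]), array([323., 333.])) tbase (array([ 87., 159.]), array([324., 397.]))
0.8 s mouth (array([62., 65.]), array([191., 174.])) s base (array([ 54., 207.]), array([277., 403.])) t mouth (array([195., 186.]), array([333., 324.])) tbase (array([ 96., 151.]), array([332., 388.]))
```

```bash
python3 -c "
from plant import env
from h import *
togo(env.get_obs(),[.567,-.0946,.175],135)"
```

```text
t 7.4 eef [ 0.5199 -0.1952  0.2687] xang 126.0 shift cm [5.39 9.71 9.37] turn -9.0 F [0.1 0.3 0.6] w 0.0003
```

>>> drive_tool:
  targets:
    - [[1,2.5,4.2,0,-4],[1,5,8.4,0.5,-9],[1,5.4,9.7,4,-9],[1,5.4,9.7,8.5,-9],[1,5.4,9.7,9.3,-9]]

```text
t: 7.9
eef_pos: [0.5644, -0.0939, 0.1706]
tool_rot: [-0.003, 0.383, 0.924, -0.001]
force: [-0.2, -0.3, -0.1]
grip_width: -0.0
```

>>> drive_tool:
  targets:
    - [[1,0,0,0,0],[1,0,0,0,0]]

```text
t: 8.1
eef_pos: [0.5671, -0.0959, 0.1763]
tool_rot: [0.001, 0.384, 0.923, 0.0]
force: [0.6, 0.8, -0.7]
grip_width: 0.0
```

```bash
python3 -c "
from plant import env
from h import *
togo(env.get_obs(),[.5377,-.065,.175],135)"
```

```text
t 8.1 eef [ 0.5671 -0.0959  0.1763] xang 134.8 shift cm [4.26 0.09 0.12] turn -0.2 F [ 0.6  0.8 -0.7] w 0.0
```

Approach slowly until contact or the computed spot.

>>> drive_tool:
  targets:
    - [[1,2,0,0,0],[1,3.2,0,0,0],[1,3.6,0,0,0],[1,3.8,0,0,0],[1,3.8,0,0,0]]

```text
t: 8.6
eef_pos: [0.5398, -0.0677, 0.1752]
tool_rot: [0.001, 0.383, 0.924, 0.0]
force: [0.6, -0.7, 0.5]
grip_width: 0.0002
```

```bash
python3 look.py 7; python3 -c "
from plant import env
from h import *
togo(env.get_obs(),[.5377,-.065,.175],135)"
```

```text
t 8.7 eef [ 0.5397 -0.068   0.1748] xang 134.9 shift cm [ 7.62  1.98 -0.02] turn 8.9 F [0.2 0.6 0.7] w 0.0001
t 8.7 eef [ 0.5397 -0.068   0.1748] xang 134.9 shift cm [ 0.35  0.06 -0.02] turn -0.1 F [0.2 0.6 0.7] w 0.0001
```

View pics/s7.png

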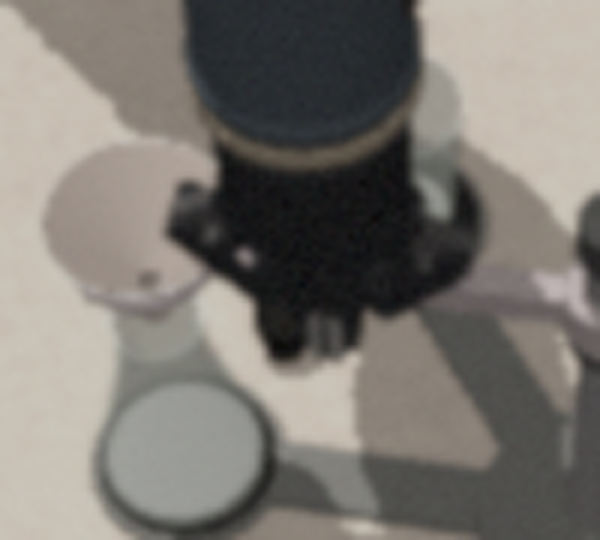

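>>> drive_tool:
  targets:
    - [[1,0.15,0,0,0],[1,0.3,0,0,0],[1,0.4,0,0,0],[1,0.4,0,0,0]]

```text
t: 9.1
eef_pos: [0.5365, -0.0649, 0.1745]
tool_rot: [0.0, 0.383, 0.924, -0.0]
force: [0.5, -0.8, -1.5]
grip_width: -0.0001
```

```bash
python3 look.py 8; python3 -c "
from plant import env
from h import *
togo(env.get_obs(),[.5377,-.065,.175],135)"
```

```text
t 9.2 eef [ 0.5365 -0.0649  0.1745] xang 134.9 shift cm [ 7.17  2.01 -0.05] turn 8.9 F [ 0.4 -1.5 -0.6] w 0.0002
t 9.2 eef [ 0.5365 -0.0649  0.1745] xang 134.9 shift cm [-0.09  0.08 -0.05] turn -0.1 F [ 0.4 -1.5 -0.6] w 0.0002
```

View pics/s8.png

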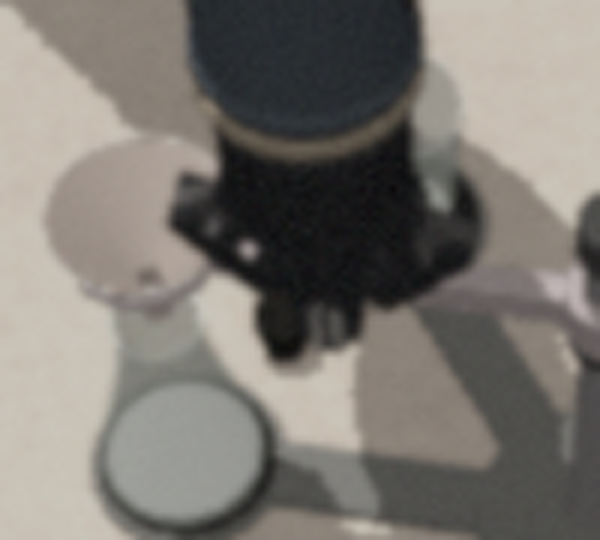

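>>> drive_tool:
  targets:
    - [[1,-2,0,0,0],[1,-4,0,-1,0],[1,-5,0,-6,0],[1,-5,0,-11,0],[1,-5,0,-14.5,0]]

```text
t: 9.7
eef_pos: [0.5721, -0.1007, 0.3226]
tool_rot: [0.001, 0.384, 0.924, 0.0]
force: [1.4, 0.3, 0.3]
grip_width: 0.0002
```

```bash
python3 -c "
from plant import env
from h import *
o=env.get_obs()
togo(o,[.630,.107,.32],126); print(o['joints'])"
```

```text
t 9.7 eef [ 0.5721 -0.1007  0.3226] xang 134.9 shift cm [10.63 18.76  0.26] turn 8.9 F [1.4 0.3 0.3] w 0.0002
[-0.18146067  0.38894983  0.41536544  1.55821973 -0.16335759  1.22688212
  1.04479707]
```

>>> drive_tool:
  targets:
    - [[1,2.4,4.3,0,3],[1,4.8,8.6,0,6],[1,7.2,12.9,0,9],[1,9.6,17,0,9],[1,10.6,18.7,0,9]]

```text
t: 10.2
eef_pos: [0.6293, 0.1137, 0.3187]
tool_rot: [-0.001, 0.451, 0.892, 0.001]
force: [0.3, 1.4, -0.3]
grip_width: -0.0003
```

>>> drive_tool:
  targets:
    - [[1,0,0,4,0],[1,0,0,7,0],[1,0,0,8.3,0],[1,0,0,8.3,0],[1,0,0,8.3,0]]

```text
t: 10.7
eef_pos: [0.6299, 0.1066, 0.2378]
tool_rot: [0.001, 0.455, 0.891, 0.0]
force: [-0.3, 0.3, 0.7]
grip_width: 0.0001
```

```bash
cat > lev.py <<'E'
from plant import env
from h import *
import sys
o=env.get_obs(); P=np.array([.607,.0285])
r=float(sys.argv[1]);off=float(sys.argv[2])
for a in map(float,sys.argv[3:]):
  b=np.array([np.cos(a),np.sin(a)]);m=np.array([-b[1],b[0]])
  print("lever",a,end=" ");togo(o,[*(P+r*b+off*m),.237],np.degrees(a)+90)
print(o["joints"].round(2),np.array(o["joint_torque"]).round(1))
E
python3 lev.py .065 .018 .628 .4 .2 0 -.2
python3 look.py 9
python3 -c "
import pickle
from h import *
t,s=pickle.load(open('cams.pkl','rb'))
for n,c in (('t',t),('s',s)):
  im=cv2.cvtColor(c['image'],cv2.COLOR_RGB2BGR)
  im=im[100:240,170:335] if n=='t' else im[130:260,170:330]
  cv2.imwrite(f'pics/{n}9b.png',cv2.resize(im,None,fx=4,fy=4,interpolation=cv2.INTER_CUBIC))"
```

```text
lever 0.628 t 10.7 eef [0.6299 0.1066 0.2378] xang 125.9 shift cm [-3.17  0.07  0.08] turn -0.1 F [-0.3  0.3  0.7] w 0.0001
lever 0.4 t 10.7 eef [0.6299 0.1066 0.2378] xang 125.9 shift cm [-4.69  0.31  0.09] turn 13.0 F [-0.3  0.3  0.7] w 0.0001
lever 0.2 t 10.7 eef [0.6299 0.1066 0.2378] xang 125.9 shift cm [-6.03  0.23  0.09] turn 24.4 F [-0.3  0.3  0.7] w 0.0001
lever 0.0 t 10.7 eef [0.6299 0.1066 0.2378] xang 125.9 shift cm [-7.34 -0.11  0.09] turn 35.9 F [-0.3  0.3  0.7] w 0.0001
lever -0.2 t 10.7 eef [0.6299 0.1066 0.2378] xang 125.9 shift cm [-8.54 -0.7   0.09] turn 47.4 F [-0.3  0.3  0.7] w 0.0001
[-0.48  0.54  0.39  1.54 -0.22  1.1   0.59] [ -0.3 -67.9   7.4 -26.5  -0.   -0.    0. ]
t 10.8 eef [0.6302 0.1067 0.2384] xang 125.9 shift cm [ -1.   -16.82   6.3 ] turn -0.1 F [-0.  -0.7  1. ] w 0.0003
```

View pics/s9b.png

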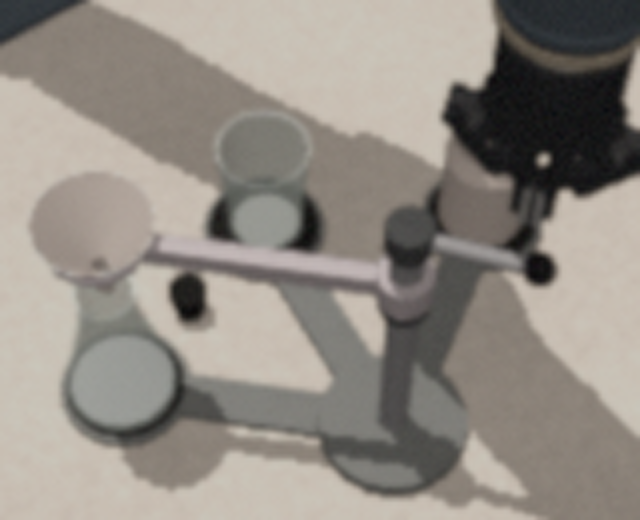

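View pics/t9b.png

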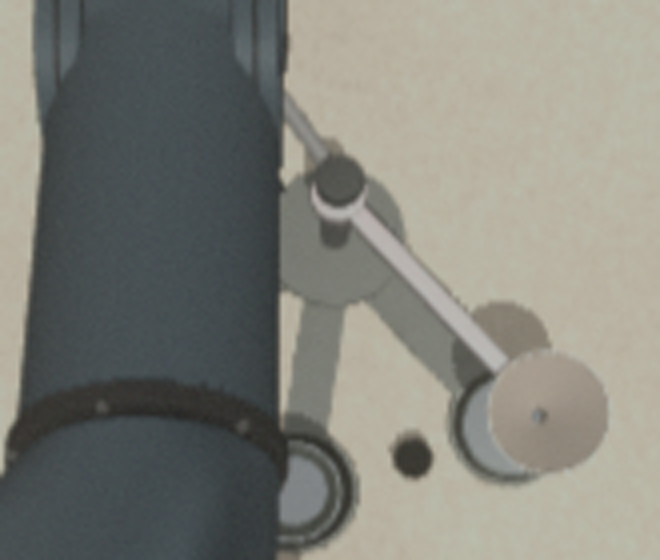

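```bash
sed -i 's/\.237\]/.241]/' lev.py; python3 lev.py .075 .022 .628 .5 .4 .3 .2 .1 0 -.1 -.2
```

```text
lever 0.628 t 10.8 eef [0.6302 0.1067 0.2384] xang 125.9 shift cm [-2.76  1.03 -0.26] turn -0.1 F [-0.  -0.7  1. ] w 0.0003
lever 0.5 t 10.8 eef [0.6302 0.1067 0.2384] xang 125.9 shift cm [-3.74  1.25 -0.25] turn 7.3 F [-0.  -0.7  1. ] w 0.0003
lever 0.4 t 10.8 eef [0.6302 0.1067 0.2384] xang 125.9 shift cm [-4.52  1.34 -0.25] turn 13.0 F [-0.  -0.7  1. ] w 0.0003
lever 0.3 t 10.8 eef [0.6302 0.1067 0.2384] xang 125.9 shift cm [-5.3   1.34 -0.25] turn 18.7 F [-0.  -0.7  1. ] w 0.0003
lever 0.2 t 10.8 eef [0.6302 0.1067 0.2384] xang 125.9 shift cm [-6.08  1.27 -0.25] turn 24.5 F [-0.  -0.7  1. ] w 0.0003
lever 0.1 t 10.8 eef [0.6302 0.1067 0.2384] xang 125.9 shift cm [-6.84  1.12 -0.25] turn 30.2 F [-0.  -0.7  1. ] w 0.0003
lever 0.0 t 10.8 eef [0.6302 0.1067 0.2384] xang 125.9 shift cm [-7.59  0.9  -0.25] turn 35.9 F [-0.  -0.7  1. ] w 0.0003
lever -0.1 t 10.8 eef [0.6302 0.1067 0.2384] xang 125.9 shift cm [-8.31  0.6  -0.25] turn 41.6 F [-0.  -0.7  1. ] w 0.0003
lever -0.2 t 10.8 eef [0.6302 0.1067 0.2384] xang 125.9 shift cm [-9.    0.23 -0.25] turn 47.4 F [-0.  -0.7  1. ] w 0.0003
[-0.48  0.54  0.39  1.54 -0.22  1.1   0.59] [ -0.1 -69.    7.7 -27.2   0.    0.    0. ]
```

>>> drive_tool:
  targets:
    - [[1,-1.2,0.5,-0.2,0],[1,-2.4,1,-0.2,0],[1,-3.2,1.2,-0.2,3],[1,-3.8,1.3,-0.2,7],[1,-4.5,1.3,-0.2,13]]

```text
t: 11.3
eef_pos: [0.6673, 0.0782, 0.2395]
tool_rot: [0.0, 0.554, 0.833, 0.001]
force: [2.1, 2.4, 0.1]
grip_width: 0.0002
```

```bash
python3 lev.py .075 .022 .4 .3 .2 .1 0 -.1 -.2
```

```text
lever 0.4 t 11.3 eef [0.6673 0.0782 0.2395] xang 112.8 shift cm [-0.03  0.01 -0.15] turn -0.1 F [2.1 2.4 0.1] w 0.0002
lever 0.3 t 11.3 eef [0.6673 0.0782 0.2395] xang 112.8 shift cm [-0.79  0.2  -0.15] turn 5.6 F [2.1 2.4 0.1] w 0.0002
lever 0.2 t 11.3 eef [0.6673 0.0782 0.2395] xang 112.8 shift cm [-1.56  0.3  -0.15] turn 11.3 F [2.1 2.4 0.1] w 0.0002
lever 0.1 t 11.3 eef [0.6673 0.0782 0.2395] xang 112.8 shift cm [-2.34  0.33 -0.15] turn 17.1 F [2.1 2.4 0.1] w 0.0002
lever 0.0 t 11.3 eef [0.6673 0.0782 0.2395] xang 112.8 shift cm [-3.12  0.28 -0.15] turn 22.8 F [2.1 2.4 0.1] w 0.0002
lever -0.1 t 11.3 eef [0.6673 0.0782 0.2395] xang 112.8 shift cm [-3.89  0.16 -0.15] turn 28.5 F [2.1 2.4 0.1] w 0.0002
lever -0.2 t 11.3 eef [0.6673 0.0782 0.2395] xang 112.8 shift cm [-4.65 -0.04 -0.15] turn 34.2 F [2.1 2.4 0.1] w 0.0002
[-0.44  0.6   0.45  1.45 -0.27  1.15  0.45] [  1.6 -75.1   9.4 -27.2   1.1  -0.    2.1]
```

>>> drive_tool:
  targets:
    - [[1,-0.8,0.2,0,5.7],[1,-1.6,0.3,0,11.4],[1,-2.3,0.3,0,17],[1,-3.1,0.3,0,22.8],[1,-3.9,0.15,0,28.5]]

```text
t: 11.8
eef_pos: [0.6837, 0.0428, 0.2394]
tool_rot: [0.0, 0.742, 0.671, 0.001]
force: [-0.1, 1.2, 0.7]
grip_width: -0.0002
```

```bash
python3 lev.py .075 .022 -.1 -.2 -.3 -.4 -.5 -.6
```

```text
lever -0.1 t 11.8 eef [0.6837 0.0428 0.2394] xang 84.2 shift cm [ 0.02  0.01 -0.16] turn -0.0 F [-0.1  1.2  0.7] w -0.0002
lever -0.2 t 11.8 eef [0.6837 0.0428 0.2394] xang 84.2 shift cm [-0.74  0.19 -0.16] turn 5.7 F [-0.1  1.2  0.7] w -0.0002
lever -0.3 t 11.8 eef [0.6837 0.0428 0.2394] xang 84.2 shift cm [-1.52  0.29 -0.16] turn 11.4 F [-0.1  1.2  0.7] w -0.0002
lever -0.4 t 11.8 eef [0.6837 0.0428 0.2394] xang 84.2 shift cm [-2.3   0.32 -0.16] turn 17.1 F [-0.1  1.2  0.7] w -0.0002
lever -0.5 t 11.8 eef [0.6837 0.0428 0.2394] xang 84.2 shift cm [-3.08  0.27 -0.16] turn 22.9 F [-0.1  1.2  0.7] w -0.0002
lever -0.6 t 11.8 eef [0.6837 0.0428 0.2394] xang 84.2 shift cm [-3.85  0.15 -0.16] turn 28.6 F [-0.1  1.2  0.7] w -0.0002
[-0.44  0.65  0.58  1.41 -0.37  1.19  0.08] [  0.8 -75.9  11.8 -27.    0.8  -0.1   1.5]
```

>>> drive_tool:
  targets:
    - [[1,-0.8,0.2,0,5.7],[1,-1.6,0.3,0,11.4],[1,-2.3,0.3,0,17],[1,-3.1,0.3,0,22.8],[1,-3.9,0.15,0,28.5]]

```text
t: 12.3
eef_pos: [0.6814, 0.0036, 0.2394]
tool_rot: [0.0, 0.884, 0.467, 0.001]
force: [0.6, 1.4, 0.1]
grip_width: 0.0
```

```bash
python3 lev.py .075 .022 -.6 -.7 -.8 -.9 -.95 -1
```

```text
lever -0.6 t 12.3 eef [0.6814 0.0036 0.2394] xang 55.7 shift cm [ 0.05 -0.04 -0.16] turn 0.1 F [0.6 1.4 0.1] w 0.0
lever -0.7 t 12.3 eef [0.6814 0.0036 0.2394] xang 55.7 shift cm [-0.71  0.14 -0.16] turn 5.8 F [0.6 1.4 0.1] w 0.0
lever -0.8 t 12.3 eef [0.6814 0.0036 0.2394] xang 55.7 shift cm [-1.48  0.24 -0.16] turn 11.6 F [0.6 1.4 0.1] w 0.0
lever -0.9 t 12.3 eef [0.6814 0.0036 0.2394] xang 55.7 shift cm [-2.26  0.27 -0.17] turn 17.3 F [0.6 1.4 0.1] w 0.0
lever -0.95 t 12.3 eef [0.6814 0.0036 0.2394] xang 55.7 shift cm [-2.65  0.25 -0.17] turn 20.2 F [0.6 1.4 0.1] w 0.0
lever -1.0 t 12.3 eef [0.6814 0.0036 0.2394] xang 55.7 shift cm [-3.04  0.22 -0.17] turn 23.0 F [0.6 1.4 0.1] w 0.0
[-0.45  0.68  0.72  1.42 -0.46  1.21 -0.28] [  0.9 -74.9  14.1 -26.6   0.7   0.    1.5]
```

>>> drive_tool:
  targets:
    - [[1,-0.7,0.2,0,5.7],[1,-1.4,0.25,0,11.4],[1,-1.9,0.3,0,15],[1,-2.1,0.3,0,17]]

```text
t: 12.7
eef_pos: [0.6718, -0.016, 0.2394]
tool_rot: [0.0, 0.943, 0.332, 0.001]
force: [1.8, 0.8, 0.8]
grip_width: -0.0003
```

>>> drive_tool:
  targets:
    - [[1,-0.2,0,0,2],[1,-0.4,0,0,3],[1,-0.5,0,0,3]]

```text
t: 13.0
eef_pos: [0.6674, -0.0183, 0.2388]
tool_rot: [0.0, 0.951, 0.309, 0.0]
force: [0.9, 0.5, 1.3]
grip_width: 0.0
```

```bash
python3 lev.py .075 .022 -.9 -.95 -1
```

```text
lever -0.9 t 13.0 eef [ 0.6674 -0.0183  0.2388] xang 36.0 shift cm [ 0.38  0.06 -0.22] turn -2.5 F [0.9 0.5 1.3] w 0.0
lever -0.95 t 13.0 eef [ 0.6674 -0.0183  0.2388] xang 36.0 shift cm [ 0.01  0.18 -0.22] turn 0.4 F [0.9 0.5 1.3] w 0.0
lever -1.0 t 13.0 eef [ 0.6674 -0.0183  0.2388] xang 36.0 shift cm [-0.37  0.27 -0.22] turn 3.2 F [0.9 0.5 1.3] w 0.0
[-0.47  0.68  0.82  1.47 -0.51  1.21 -0.53] [  0.1 -72.2  16.  -25.1   0.1   0.4  -0.3]
```

>>> drive_tool:
  targets:
    - [[1,-0.2,0,0,0],[1,-0.3,0,0,0],[1,-0.3,0,0,0]]

```text
t: 13.3
eef_pos: [0.6659, -0.0192, 0.2388]
tool_rot: [-0.0, 0.951, 0.309, 0.001]
force: [6.1, 2.6, 0.1]
grip_width: 0.0001
```

>>> drive_tool:
  targets:
    - [[1,-0.2,0,0,0],[1,-0.3,0,0,0],[1,-0.3,0,0,0]]

```text
t: 13.6
eef_pos: [0.6655, -0.0193, 0.2389]
tool_rot: [-0.0, 0.951, 0.31, 0.003]
force: [13.3, 5.2, -2.6]
grip_width: 0.0003
```

```bash
python3 lev.py .075 .022 -.9 -.95 -1; python3 look.py 10
python3 -c "
import pickle
from h import *
t,s=pickle.load(open('cams.pkl','rb'))
for n,c in (('t',t),('s',s)):
  im=cv2.cvtColor(c['image'],cv2.COLOR_RGB2BGR)
  im=im[100:240,170:335] if n=='t' else im[130:260,170:330]
  cv2.imwrite(f'pics/{n}10b.png',cv2.resize(im,None,fx=4,fy=4,interpolation=cv2.INTER_CUBIC))"
```

```text
lever -0.9 t 13.6 eef [ 0.6655 -0.0193  0.2389] xang 36.2 shift cm [ 0.59  0.1  -0.2 ] turn -2.3 F [13.3  5.2 -2.6] w 0.0003
lever -0.95 t 13.6 eef [ 0.6655 -0.0193  0.2389] xang 36.2 shift cm [ 0.22  0.21 -0.2 ] turn 0.6 F [13.3  5.2 -2.6] w 0.0003
lever -1.0 t 13.6 eef [ 0.6655 -0.0193  0.2389] xang 36.2 shift cm [-0.16  0.31 -0.21] turn 3.5 F [13.3  5.2 -2.6] w 0.0003
[-0.47  0.68  0.82  1.48 -0.51  1.2  -0.52] [  3.8 -74.1  19.3 -20.    3.2   3.5  -0.1]
t 13.7 eef [ 0.6655 -0.0193  0.2389] xang 36.2 shift cm [-12.26 -11.34   6.3 ] turn -89.8 F [13.5  5.3 -3.4] w 0.0001
```

View pics/s10b.png

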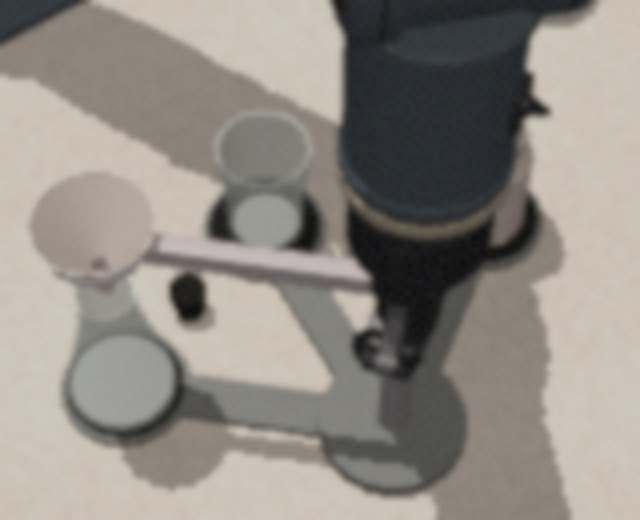

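>>> drive_tool:
  targets:
    - [[1,1,0,0,0],[1,4,0,0,0],[1,5,0,-4,0],[1,6,0,-9,0],[1,7,0,-10,0]]

```text
t: 14.2
eef_pos: [0.7203, 0.0184, 0.3442]
tool_rot: [0.002, 0.951, 0.309, 0.002]
force: [0.1, -0.2, -0.1]
grip_width: 0.0002
```

```bash
python3 -c "
from plant import env
from h import *
togo(env.get_obs(),[.45,.33,.3],36)"
```

```text
t 14.2 eef [0.7203 0.0184 0.3442] xang 35.9 shift cm [ -3.6  -41.11   4.21] turn -0.1 F [ 0.1 -0.2 -0.1] w 0.0002
```

>>> drive_tool:
  targets:
    - [[1,3,-4,0,0],[1,3,-8.5,0,0],[1,2,-13,0,0],[1,1,-17.5,0,0],[1,0,-22,0,0]]

```text
t: 14.7
eef_pos: [0.5881, 0.1983, 0.3381]
tool_rot: [0.0, 0.951, 0.309, -0.001]
force: [0.0, 0.1, -0.2]
grip_width: 0.0004
```

>>> drive_tool:
  targets:
    - [[1,-1,-4.5,0,0],[1,-2,-9,0,0],[1,-2.5,-13.5,0,0],[1,-3,-17,0,0],[1,-3,-17,0,0]]

```text
t: 15.2
eef_pos: [0.4618, 0.3224, 0.3378]
tool_rot: [-0.001, 0.95, 0.313, -0.002]
force: [-0.4, -0.4, -0.1]
grip_width: -0.0
```

```bash
python3 look.py 11
python3 -c "
import pickle
from h import *
t,s=pickle.load(open('cams.pkl','rb'))
for n,c in (('t',t),('s',s)):
  im=cv2.cvtColor(c['image'],cv2.COLOR_RGB2BGR)
  im=im[100:240,170:335] if n=='t' else im[130:260,170:330]
  cv2.imwrite(f'pics/{n}11b.png',cv2.resize(im,None,fx=4,fy=4,interpolation=cv2.INTER_CUBIC))"
```

```text
t 15.3 eef [0.4652 0.3179 0.3385] xang 36.1 shift cm [-15.88  27.74  16.37] turn -89.9 F [-0.1 -0.1 -0.1] w 0.0001
```

View pics/s11b.png

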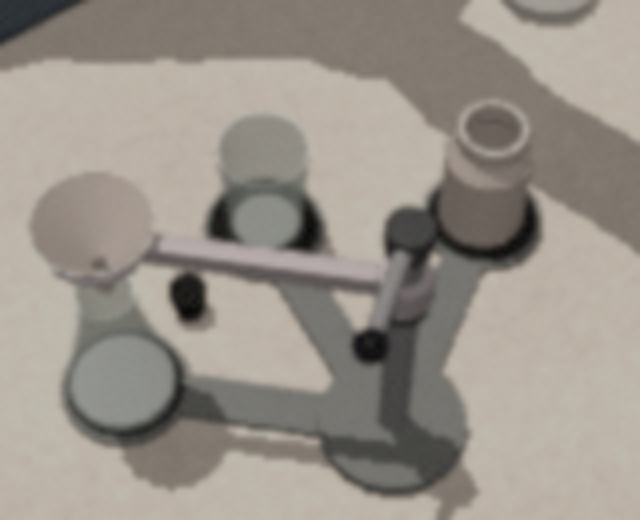

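View pics/t11b.png

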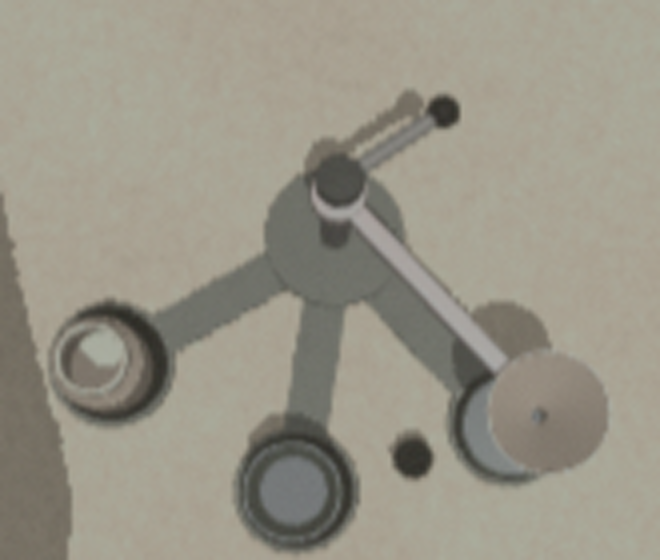

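```bash
python3 -c "
import pickle
from h import *
t,s=pickle.load(open('cams.pkl','rb'));P=np.array([.607,.0285])
T=lambda u,v:(170+(u+.5)/4-.5,100+(v+.5)/4-.5)
S=lambda u,v:(170+(u+.5)/4-.5,130+(v+.5)/4-.5)
for n,c,p,z in [('ball',t,T(443,111),.254),('ball',s,S(370,346),.254),('rim',t,T(548.5,411),.222),('rim',s,S(92,223.5-5),.222),('mouth',s,(195.4,202.8),.138)]:
  a=onz(c,p,z)[:2];d=a-P;print(n,a,np.hypot(*d),np.arctan2(d[1],d[0]) if n=='ball' else np.arctan2(-d[1],-d[0]))
"
```

```text
ball [ 0.65378353 -0.03786913] 0.08120073944063963 -0.9567899765230512
ball [ 0.65285305 -0.03690555] 0.07987732888409407 -0.9593610379214547
rim [ 0.46478518 -0.1118495 ] 0.19980749723344685 0.7787968497029716
rim [ 0.46172151 -0.10954173] 0.20040299646264115 0.759861028405135
mouth [ 0.46268717 -0.11295728] 0.20208006409181065 0.7754060224126312
```

```bash
python3 -c "
from plant import env
print(env.close_job(), env.get_obs()['t'])"
```

```text
the job is handed in; nothing more can be done
the job is handed in; nothing more can be done
```

The funnel now hangs over the mouth of the conical flask, and the clamp lever is turned clockwise onto its stop. I handed the job in with the clock at about 15.3 s.

- **Swing arm:** I pushed it with the shut fingertips from the beaker side. It went about 3 mm too far, so I nudged it back from the other side.
- **Centring:** At the end the top camera put the funnel at 0.779 rad about the post. The flask mouth measured 0.775 (scene camera) to 0.781 (top camera), so the offset is about 1 mm.
- **Clamp lever:** I pushed it round along an arc until the force rose to about 14 N with no more movement. Its ball now sits at -0.957 rad in the world frame, against about -0.945 expected at the stop. The swing arm did not visibly move while it was being clamped.
- **Surroundings:** In the last pictures the flask, beaker, wide-mouth jar and stopper looked unmoved. I did not check the other bottles, the dish or the brush again, but the gripper never worked near them. The gripper was about 0.3 m clear of the stand at the end.

**Disagreement between cameras:** The three cameras differed by up to 0.017 rad (about 3 mm at the funnel) before the nudge. A last rough scene-camera reading of the funnel gave 0.760 rad. I took the funnel's edge by hand for that one, so I trusted the top view instead.

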